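# Battery swap-over on the push-push chargers

### The arm

A 6-joint arm with a two-finger parallel gripper is mounted at the origin on the work surface. World frame = base frame: x ahead of the robot, y to its left, z up, the work surface at z = 0. Lengths are in m, angles in rad, forces in N, time in s.
With the tool pointing down it reaches from about 0.325 to 0.85 m from the base axis. Payload 4.4 kg.
Tool frame: the origin (TCP) lies between the finger pads; the fingertips stand robot.finger_overhang ahead of it and the grasp point (between the pads) lies 3 mm ahead of it (robot.finger_overhang is the distance from the TCP to the fingertips, in m); y points along the fingers, x is the direction in which the jaws open and shut, and the axes are right-handed (so a half turn about y gives the same grasp; the last joint's range is limited). The gripper opens to 94 mm and grips with 3 to 60 N. Pads are 16 mm wide; open, the fingers measure 119 mm over their backs; the gripper's body (75 mm by 177 mm) begins 78 mm behind the grasp point.
Start: joints at [1.161, 0.207, 1.542, -0, 1.393, -0.15], TCP at [0.147, 0.556, 0.227] pointing down, gripper open.
Joint ranges: [-2.73, 2.73], [-0.86, 2.22], [0.23, 2.46], [-1.11, 4.25], [0.08, 2.63], [-2.82, 2.82]. Speed limits (rad/s): [2.79, 2.79, 3.14, 3.14, 3.14, 3.14].

### API

Orientations are given as a 3x3 rotation matrix whose columns are the frame's x, y, z axes.
In Python, from bench import robot gives the robot as it stands.
- The arm moves only by the shell command python3 -m creep 'ROWS' [FORCE]. ROWS is JSON, a list of rows, each a list of 3 entries, a list of its own where there are three numbers: the gripper command: -1 is fully open, 1 is shut, values between are in proportion, then the shift along the tool's x, y, z in cm, then the turn, a rotation vector about the tool's x, y, z in degrees. A call has 1 to 20 rows; each row shifts and turns the commanded pose from where the row before left it, along the tool's axes as they then stand; what a row does not reach is not made up. A row lasts 1/12 s, in which the tool goes at most 41.7 mm and 7.16 degrees, less where a joint would pass 70% of its speed; a pose out of reach is approached as far as the arm can. A call is refused whole if a number of a shift passes 4.17 or a number of a turn 7.16, either way. A call with a gripper value outside its range is refused whole. The fingers move at their own pace and stop on an object; FORCE is the grip in N (left out, the last holds). Time passes only in rows, so rows that do not move let the fingers close. It gives the time, the measured TCP pose, the force and the opening at its end, in the units of the state.
- robot.observe(): the state, without advancing time (a new reading comes with each control period).
- robot.capture(name): name is "scene" or "top" or "wrist"; returns a dict with "color" (400x640x3 uint8, blue, green, red), "z_map" (400x640 float32, m along the optical axis (not along the pixel's ray), 0 where there is no reading), "K" (3x3 intrinsics, pixels), "rvec" (rotation vector, rad) and "tvec" (3), from world to camera coordinates, as OpenCV has them; the wrist camera has in their place "hand_eye" (4x4, takes a point from camera to tool coordinates, whose origin is the TCP and whose axes are the tool frame's). Camera axes: x right, y down, z forward; pixel columns grow to the right and rows downward; lengths in m; the calibration is good to about 2 mm. The wrist camera is an equidistant fisheye: a pixel r from the principal point sees the ray r / f radians off the axis. A picture is of the moment at which its call begins: read the wrist's pose just before it.
- robot.close_job(): hands the job in, once; it reports no verdict.
The state is a dict: "clock": time; "joint_pos": joint angles; "qd": joint speeds; "joint_efforts": joint torques, N m; "position": TCP position; "eef_rot": TCP orientation; "ft_force": force on the tool from outside, world axes, zero at the start; "moment": the same for the moment, N m; "gripper_width": opening from 0.0 (shut) to 1.0 (fully open).
Only numpy, scipy, OpenCV 4.12 (cv2) and the standard library are available. Lean on these libraries where they do the work, as an engineer would, in place of code of your own. Each camera call takes 0.05 s, during which the arm holds its last target. There are 200 camera calls.

### The job

Put the flat battery pack that stands on the bench into the empty charger and press it down, by feel, until the push-push catch holds it down when you let go. Then press the pack in the other charger once more so that its catch lets go, and leave it standing popped up in its slot. Never push with more than 18 N on a pack or charger, and leave the other things on the bench where they are.

Things in the scene. Friction and masses are not known exactly. Their poses are not given: they have to be found in the camera images.
- charger_empty: bench charger, fixed, 110 mm high. Origin on the bench under the slot's centre, z up; housing reaches 34 mm to -x, 82 mm to +x (closed rear half), 44 mm either way in y. Slot open upward, 43 (x) by 63 mm (y): 1.5 mm free round a pack; mouth 110 mm up with a 6 mm 45-degree lead-in. A sprung steel sled in it carries the pack. Yaw within 0.35 rad of 0. This one is empty at the start.
- charger_full: bench charger, fixed, 110 mm high. Origin on the bench under the slot's centre, z up; housing reaches 34 mm to -x, 82 mm to +x (closed rear half), 44 mm either way in y. Slot open upward, 43 (x) by 63 mm (y): 1.5 mm free round a pack; mouth 110 mm up with a 6 mm 45-degree lead-in. A sprung steel sled in it carries the pack. Yaw within 0.35 rad of 0. This one holds a charged pack, caught down, at the start.
- pack_flat: the flat battery pack, plain box 40 (x) x 60 (y) x 90 mm (z), about 0.3 kg; origin centre of underside, z up; fits a slot either way round. Stands on the bench at the start. On the raised sled its top is 170 mm above the bench (60 proud of the mouth), at trip depth only 14 to 29 mm proud: press it from above with closed fingers, not gripping its sides.
- pack_full: the charged battery pack, plain box 40 (x) x 60 (y) x 90 mm (z), about 0.3 kg; origin centre of underside, z up; fits a slot either way round. Caught down in charger_full at the start, its top then 142 to 152 mm above the bench; popped up, 170 mm.
- sled_empty (a joint): depth of charger_empty's sled, m; 0 = raised, flat top 80 mm above the bench. Spring: 6 N up at 0 plus 0.05 N/mm, damped 0.04 N per mm/s. Push-push catch, the same in both chargers: pressed to the trip depth and let go, the sled rises about 15 mm and stays caught (16 to 30 mm deep); pressed to it again and let go, it rises to 0.
- sled_full (a joint): the same for charger_full's sled, caught at the start. Trip depth, hidden and different in each charger: 31 to 46 mm; short of it the sled returns where it was. About 1 mm past it a 12 N/mm buffer begins, felt as a sharp rise: a push of 9 to 11 N is reached only on the buffer, and over 18 N does damage (press slowly, 15 to 20 mm/s).
- glue: bystander, to be left alone: white glue bottle, 52 mm across, 130 mm tall, upright
- tape_measure: bystander, to be left alone: tape measure, 70 x 34 x 60 mm
- offcut: bystander, to be left alone: pine offcut block, 45 x 70 x 60 mm
- screw_jar: bystander, to be left alone: closed glass screw jar, 66 mm across, 80 mm tall
- mallet: bystander, to be left alone: mallet lying on its side
- screwdriver: bystander, to be left alone: screwdriver lying down
There are look-alikes about, which are no part of the job. Leave any green or pink look-alike of the pack_flat alone.

How it is judged:
By the outcome, as a careful person would: the job done as asked, in the order asked, and still so for the second after the job is handed in, with the robot touching nothing.
It also fails if it takes over 64 s, if anything falls off the work surface, if the arm or the gripper's body presses on something with over 40 N, if the wrist force passes 120 N, or if a joint passes its speed limit or range.

## Working session

There is one attempt and no reset: what is moved stays moved. The work goes in short steps, Python scripts to look and compute and a shell command to move; the robot and the scene stay as the last step left them, time stands still between calls to the robot, and variables do not carry over. Pictures are saved under pics/ and viewed, about 8 in all and at most 12, crops included, and the job is handed in when it is done.

```bash
mkdir -p pics; ls; python3 - <<'E'
from bench import robot
import cv2, numpy as np
s=robot.observe(); print(s, robot.finger_overhang)
for n in ("scene","top"):
    c=robot.capture(n); cv2.imwrite(f"pics/{n}0.png",c["color"]); np.savez(f"pics/{n}0.npz",**c)
    print(n,c["K"].tolist(),c["rvec"],c["tvec"])
a=cv2.imread("pics/scene0.png");b=cv2.imread("pics/top0.png")
E
```

```text
pics
{'clock': 0.0, 'joint_pos': array([ 1.16152736e+00,  2.07417076e-01,  1.54293123e+00,  3.11955778e-06,
        1.39350249e+00, -1.50516251e-01]), 'qd': array([-1.09590752e-04, -3.13205575e-04,  6.11131919e-04,  2.92815323e-04,
       -1.79337881e-05, -1.93564377e-04]), 'joint_efforts': array([-1.83130091e-03, -3.70864213e+01, -2.81420356e+01,  6.98676473e-02,
        3.58157011e-02, -1.30002049e-04]), 'position': array([0.14684412, 0.55515458, 0.22630321]), 'eef_rot': array([[ 2.55874523e-01, -9.01418298e-04, -9.66709582e-01],
       [ 9.66707425e-01, -2.07042219e-03,  2.55875882e-01],
       [-2.23214818e-03, -9.99997450e-01,  3.41639471e-04]]), 'ft_force': array([-0.2459165 ,  1.3843174 ,  0.49653639]), 'moment': array([-0.03225433, -0.00997517, -0.04575036]), 'gripper_width': 0.998431612787764} 0.022
scene [[391.5668916541326, 0.0, 316.3451405547602], [0.0, 391.5668916541326, 202.64052922969222], [0.0, 0.0, 1.0]] [ 2.30357874  0.81962216 -0.29579425] [-0.42760616 -0.27262492  1.4263217 ]
top [[383.1064782989592, 0.0, 322.8458321469706], [0.0, 383.1064782989592, 201.94692795093957], [0.0, 0.0, 1.0]] [ 2.13887776 -2.20399114  0.08830327] [-0.06252709  0.5916052   0.94688725]
```

View both.

View pics/scene0.png

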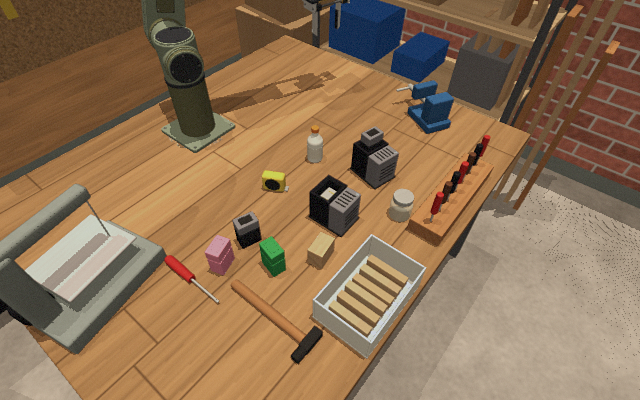

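View pics/top0.png

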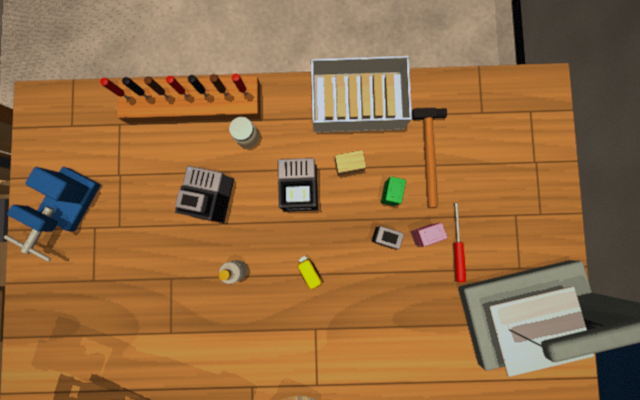

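In the top view, the flat pack (dark, grey top) is at (388,237). The empty charger's slot is at (298,194) and the full charger's pack at (192,202). Pink (430,234) and green (394,191) look-alikes sit near the pack. Now measuring.

```bash
cat > h.py <<'E'
import numpy as np, cv2
def pts(c):
    K=c["K"];z=c["z_map"];v,u=np.mgrid[:z.shape[0],:z.shape[1]]
    P=np.stack([(u-K[0,2])/K[0,0]*z,(v-K[1,2])/K[1,1]*z,z],-1)
    R=cv2.Rodrigues(np.asarray(c["rvec"],float))[0]
    W=(P-np.asarray(c["tvec"]).ravel())@R
    W[z<=0]=np.nan
    return W
def rect(xy):
    (cx,cy),(w,h),a=cv2.minAreaRect((xy*1000).astype(np.float32))
    if w>h: w,h,a=h,w,a-90   # a = direction of short side
    a=(a+90)%180-90
    return f"c=({cx:.1f},{cy:.1f}) short={w:.1f} long={h:.1f} shortdir={a:.1f}deg"
E
python3 - <<'E'
import numpy as np,cv2
from h import *
for n,boxes in (("top",dict(flat=(360,215,410,260),pink=(408,215,452,250),green=(375,170,412,212),empty=(270,150,328,218),full=(168,158,242,228),glue=(212,255,250,290),tape=(290,250,328,295),jar=(225,112,262,150),off=(330,145,370,180))),
 ("scene",dict(flat=(228,205,265,252),empty=(302,170,365,240),full=(345,122,403,190)))):
    c=np.load(f"pics/{n}0.npz");W=pts(c)
    for k,(a,b,d,e) in boxes.items():
        p=W[b:e,a:d].reshape(-1,3);p=p[np.isfinite(p[:,0])&(p[:,2]>.02)]
        h=np.histogram(p[:,2],bins=np.arange(0.02,.2,.01))
        zt=np.percentile(p[:,2],97)
        q=p[p[:,2]>zt-.012]
        print(n,k,"ztop %.4f"%np.median(q[:,2]),rect(q[:,:2]),len(q))
        if k in("empty","full"):
            print(h[0]); t=p[abs(p[:,2]-.11)<.008]; print("  rim z110",rect(t[:,:2]),np.median(t[:,2]))
a=cv2.imread("pics/top0.png")[140:270,160:460];cv2.imwrite("pics/topc.png",cv2.resize(a,None,fx=2.6,fy=2.6,interpolation=cv2.INTER_CUBIC))
E
```

```text
top flat ztop 0.0897 c=(497.1,-234.1) short=40.0 long=60.4 shortdir=-19.0deg 439
top pink ztop 0.0896 c=(501.1,-335.1) short=40.0 long=60.0 shortdir=17.6deg 445
top green ztop 0.0895 c=(609.5,-253.2) short=40.5 long=61.1 shortdir=78.0deg 426
top empty ztop 0.1062 c=(632.0,-19.0) short=87.1 long=116.0 shortdir=-89.5deg 1316
[  14   19   14   33   37  264  157   47 1177  135    0    0    0    0
    0    0    0]
  rim z110 c=(631.7,-19.1) short=86.7 long=115.1 shortdir=-89.5deg 0.10626564309089276
top full ztop 0.1512 c=(591.9,215.4) short=39.8 long=60.5 shortdir=-13.0deg 500
[  46   57   45   61   51   60   65   70 1149  129   17   22  114  389
    0    0    0]
  rim z110 c=(615.2,210.5) short=87.9 long=115.1 shortdir=76.7deg 0.10615525027699371
top glue ztop 0.1293 c=(425.0,146.2) short=22.4 long=24.2 shortdir=-2.3deg 103
top tape ztop 0.0586 c=(413.6,-40.6) short=36.0 long=69.8 shortdir=-63.5deg 403
top jar ztop 0.0790 c=(773.9,115.6) short=55.5 long=57.2 shortdir=-46.1deg 447
top off ztop 0.0592 c=(687.4,-150.1) short=45.5 long=69.7 shortdir=9.1deg 518
scene flat ztop 0.0882 c=(527.2,-257.1) short=93.3 long=125.6 shortdir=40.9deg 371
scene empty ztop 0.1048 c=(633.3,-21.9) short=91.1 long=117.2 shortdir=89.8deg 873
[117 114 106 198 118 251 169 189 784  22   0   0   0   0   0   0   0]
  rim z110 c=(633.3,-21.5) short=90.7 long=117.0 shortdir=-89.9deg 0.1053783444181111
scene full ztop 0.1498 c=(592.8,212.6) short=42.1 long=60.4 shortdir=-14.7deg 222
[103 103  89 114 106 111 118 120 537  81  44  60 114 103   0   0   0]
  rim z110 c=(607.2,132.2) short=126.6 long=240.6 shortdir=-5.5deg 0.10551695100527418
```

View pics/topc.png

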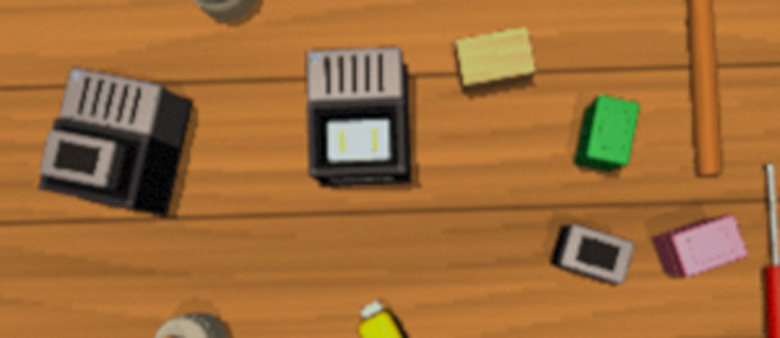

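The two views agree on the chargers (rear and pack height). The pack is at (497,-234) with its x axis at -19°. I'll grip across the 60 mm sides, which needs little turning. First I'll move over the pack.

```bash
python3 -m creep '[[-0.57,[-3.2,0,-2.57],[0,0,0]],[-0.57,[-3.2,0,-2.57],[0,0,0]],[-0.57,[-3.2,0,-2.57],[0,0,0]],[-0.57,[-3.2,0,-2.57],[0,0,0]],[-0.57,[-3.2,0,-2.57],[0,0,0]],[-0.57,[-3.2,0,-2.57],[0,0,0]],[-0.57,[-3.2,0,-2.57],[0,0,0]],[-0.57,[-3.2,0,-2.57],[0,0,0]],[-0.57,[-3.2,0,-2.57],[0,0,0]],[-0.57,[-3.2,0,-2.57],[0,0,0]],[-0.57,[-3.2,0,-2.57],[0,0,0]],[-0.57,[-3.2,0,-2.57],[0,0,0]],[-0.57,[-3.2,0,-2.57],[0,0,0]],[-0.57,[-3.2,0,-2.57],[0,0,0]],[-0.57,[-3.2,0,-2.57],[0,0,0]],[-0.57,[-3.2,0,-2.57],[0,0,0]],[-0.57,[-3.2,0,-2.57],[0,0,0]],[-0.57,[-3.2,0,-2.57],[0,0,0]],[-0.57,[-3.2,0,-2.57],[0,4.2,0]],[-0.57,[0,0,0],[0,0,0]]]' 12
```

```text
clock: 1.77
position: [0.4655, -0.163, 0.2269]
eef_rot: [[0.333, 0.001, -0.943], [0.943, -0.003, 0.333], [-0.003, -1.0, -0.002]]
ft_force: [0.5, 0.1, 0.6]
gripper_width: 0.784
```

```bash
cat >> h.py <<'E'
def wpix2ray(c,s,uv):
    "wrist pixel(s) -> origin, unit dirs in world"
    K=c["K"];d=(np.asarray(uv,float)-[K[0,2],K[1,2]]);r=np.hypot(d[...,0],d[...,1])
    th=r/K[0,0];k=np.where(r>0,np.sin(th)/np.maximum(r,1e-9),0)
    v=np.stack([d[...,0]*k,d[...,1]*k,np.cos(th)],-1)
    H=np.asarray(c["hand_eye"]);R=np.asarray(s["eef_rot"])
    return R@H[:3,3]+s["position"],v@(R@H[:3,:3]).T
def wpts(c,s):
    z=c["z_map"];v,u=np.mgrid[:z.shape[0],:z.shape[1]]
    o,d=wpix2ray(c,s,np.stack([u,v],-1))
    ax=np.asarray(s["eef_rot"])@np.asarray(c["hand_eye"])[:3,2]
    W=o+d*(z/np.maximum(d@ax,.05))[...,None];W[z<=0]=np.nan
    return W
def go(s,x,y,z,hd=None):
    R=np.asarray(s["eef_rot"]);d=np.array([x,y,z])-s["position"]
    print("shift cm (before turn)",np.round(R.T@d*100,2),"heading",round(np.degrees(np.arctan2(R[1,0],R[0,0])),2),"tilt",np.round(R[2,[0,2]]*57.3,2))
    if hd is not None: print("turn about tool y",round(np.degrees(np.arctan2(R[1,0],R[0,0]))-hd,2))
E
python3 -m creep '[[-0.57,[-2.83,0,-2.67],[0,0,0]],[-0.57,[-2.83,0,-2.67],[0,0,0]],[-0.57,[0,0,0],[0,0,0]]]'
python3 - <<'E'
from bench import robot
from h import *
s=robot.observe();c=robot.capture("wrist");cv2.imwrite("pics/w1.png",c["color"])
print(s["position"],c["K"],c["hand_eye"])
W=wpts(c,s);p=W.reshape(-1,3);p=p[np.isfinite(p[:,0])]
q=p[(abs(p[:,2]-.09)<.01)&(np.hypot(p[:,0]-.497,p[:,1]+.234)<.045)]
print(len(q),np.median(q[:,2]),rect(q[:,:2]))
go(s,.497,-.234,.075,71)
E
```

```text
clock: 2.02
position: [0.497, -0.2327, 0.2264]
eef_rot: [[0.329, 0.0, -0.944], [0.944, -0.002, 0.329], [-0.002, -1.0, -0.001]]
ft_force: [-0.7, 0.4, 0.0]
gripper_width: 0.786
[ 0.497015   -0.23270105  0.22642736] [[309.70691629   0.         317.00142562]
 [  0.         309.70691629 196.67882287]
 [  0.           0.           1.        ]] [[ 9.99999464e-01 -1.03506270e-03  2.12098430e-05  1.31041019e-03]
 [-3.06378509e-04 -2.76306168e-01  9.61069616e-01 -1.57741538e-01]
 [-9.88906905e-04 -9.61069108e-01 -2.76306337e-01  8.09629444e-02]
 [ 0.00000000e+00  0.00000000e+00  0.00000000e+00  1.00000000e+00]]
2396 0.09060253111044564 c=(496.7,-232.3) short=39.1 long=60.1 shortdir=-19.0deg
shift cm (before turn) [-0.09 15.14 -0.03] heading 70.77 tilt [-0.13 -0.06]
turn about tool y -0.23
```

View pics/w1.png

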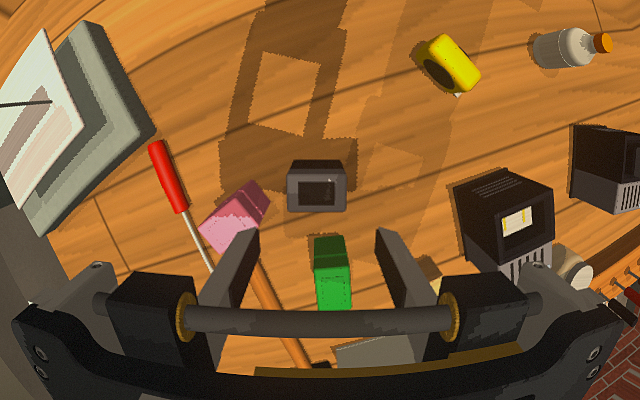

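The wrist view shows the dark pack at (317,187) centred between the fingers, with pink at (230,225) and green at (330,275) clear. The wrist camera and top camera agree within 2 mm. Next: descend, grip and lift.

```bash
python3 -m creep '[[-0.57,[0,3,0],[0,-0.2,0]],[-0.57,[0,4,0],[0,0,0]],[-0.57,[0,4,0],[0,0,0]],[-0.57,[0,2.5,0],[0,0,0]],[-0.57,[0,1.5,0],[0,0,0]],[-0.57,[0,0,0],[0,0,0]],[1,[0,0,0],[0,0,0]],[1,[0,0,0],[0,0,0]],[1,[0,0,0],[0,0,0]],[1,[0,0,0],[0,0,0]],[1,[0,0,0],[0,0,0]]]' 15
```

```text
clock: 2.98
position: [0.4965, -0.2278, 0.0788]
eef_rot: [[0.323, 0.002, -0.946], [0.946, -0.001, 0.323], [0.0, -1.0, -0.002]]
ft_force: [0.5, 0.8, 1.6]
gripper_width: 0.655
```

```bash
python3 -m creep '[[1,[0,0,0],[0,0,0]],[1,[0,0,0],[0,0,0]],[1,[0,0,0],[0,0,0]]]'; python3 -m creep '[[1,[0,-1,0],[0,0,0]],[1,[0,-2,0],[0,0,0]],[1,[0,-3,0],[0,0,0]],[1,[0,-4,0],[0,0,0]],[1,[0,-4,0],[0,0,0]],[1,[0,0,0],[0,0,0]]]'
```

```text
clock: 3.23
position: [0.4964, -0.2281, 0.0785]
eef_rot: [[0.323, 0.002, -0.947], [0.947, -0.001, 0.323], [-0.0, -1.0, -0.002]]
ft_force: [-1.4, -0.3, 3.3]
gripper_width: 0.652
clock: 3.73
position: [0.4999, -0.2307, 0.2267]
eef_rot: [[0.323, 0.013, -0.946], [0.947, -0.009, 0.323], [-0.004, -1.0, -0.016]]
ft_force: [1.5, -0.8, -2.2]
gripper_width: 0.649
```

```bash
python3 -m creep '[[1,[3.4,0,-0.56],[0,0,0]],[1,[4,0,-0.56],[0,0,0]],[1,[4,0,-0.56],[0,0,0]],[1,[4,0,-0.56],[0,0,0]],[1,[4,0,-0.56],[0,0,0]],[1,[4,0,-0.56],[0,0,0]],[1,[0,0,0],[0,-6.5,0]],[1,[0,0,0],[0,-6.5,0]],[1,[0,0,0],[0,-6.4,0]],[1,[0,0,0],[0,0,0]],[1,[0,0,0],[0,0,0]]]'
python3 - <<'E'
from bench import robot
from h import *
s=robot.observe();c=robot.capture("wrist");cv2.imwrite("pics/w2.png",c["color"]);np.savez("pics/w2.npz",**c,pos=s["position"],R=s["eef_rot"])
print(s["position"],s["ft_force"])
go(s,.608,-.0192,s["position"][2],90.5)
E
```

```text
clock: 4.65
position: [0.6021, -0.017, 0.2161]
eef_rot: [[-0.007, -0.003, -1.0], [1.0, 0.0, -0.007], [0.0, -1.0, 0.003]]
ft_force: [-0.3, -0.4, -3.6]
gripper_width: 0.641
[ 0.60209793 -0.01699953  0.21609966] [-0.25784008 -0.36039744 -3.57308907]
shift cm (before turn) [-0.22 -0.   -0.59] heading 90.41 tilt [0.02 0.14]
turn about tool y -0.09
```

View pics/w2.png

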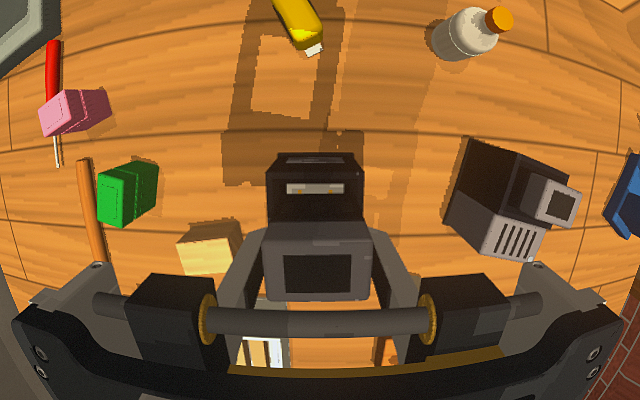

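The wrist view shows the pack top at (317,268) and the charger's rim with the slot in front of it at (315,187). I'll measure both from this one picture.

```bash
python3 - <<'E'
from h import *
c=dict(np.load("pics/w2.npz"));s=dict(position=c["pos"],eef_rot=c["R"])
W=wpts(c,s)
m=lambda W,lo,hi,x0,x1,y0,y1:(W[...,2]>lo)&(W[...,2]<hi)&(W[...,0]>x0)&(W[...,0]<x1)&(W[...,1]>y0)&(W[...,1]<y1)
pk=m(W,.212,.245,.56,.65,-.049,.015); q=W[pk]; print("packtop",len(q),np.median(q[:,2]),rect(q[:,:2]))
rim=m(W,.1,.118,.55,.72,-.08,.04); q=W[rim]; print("rim",len(q),np.median(q[:,2]),rect(q[:,:2]),q.min(0),q.max(0))
# pixel-wise outer y edges of the rim per row and sled/slot inside
for r in range(150,232,6):
    u=np.where(rim[r])[0]
    if len(u)>3:
        gaps=np.where(np.diff(u)>3)[0]
        print(r,np.round(W[r,u[0]]*1000,1),np.round(W[r,u[-1]]*1000,1),[(np.round(W[r,u[g]]*1000,1).tolist(),np.round(W[r,u[g+1]]*1000,1).tolist()) for g in gaps])
for r in range(215,305,6): 
    print(r,np.round(W[r,[290,317,345]]*1000).tolist())
E
```

```text
packtop 8437 0.22821550386258613 c=(606.2,-16.6) short=40.8 long=63.9 shortdir=1.6deg
rim 2034 0.10997935792214114 c=(597.5,-17.8) short=48.0 long=87.7 shortdir=1.2deg [ 0.57348813 -0.06186588  0.10007769] [0.62234853 0.02613135 0.11279165]
174 [576.7 -61.4 110.4] [576.1  25.3 111. ] []
180 [582.  -61.5 110.8] [581.5  25.5 110.7] []
186 [587.8 -61.9 109.6] [587.2  25.  109.9] [([589.5, -49.3, 102.3], [589.0, 13.3, 102.8])]
192 [593.2 -61.2 109.6] [592.7  25.3 109.9] [([594.5, -49.1, 104.6], [594.1, 13.2, 104.9])]
198 [598.6 -61.2 110.6] [597.9  25.3 110.9] [([599.7, -51.8, 106.5], [598.2, 20.1, 110.1])]
204 [604.3 -60.6 110.1] [603.4  25.6 111.4] [([604.5, -53.4, 109.3], [603.9, 22.2, 109.6])]
210 [609.7 -60.7 110.9] [609.2  25.9 110.8] [([609.8, -55.3, 110.6], [609.1, 24.0, 111.2])]
215 [[587.0, -33.0, 190.0], [586.0, -16.0, 191.0], [585.0, 2.0, 193.0]]
221 [[588.0, -32.0, 196.0], [588.0, -16.0, 196.0], [588.0, 2.0, 196.0]]
227 [[587.0, -31.0, 210.0], [587.0, -16.0, 210.0], [587.0, 0.0, 209.0]]
233 [[587.0, -30.0, 218.0], [587.0, -16.0, 218.0], [587.0, -0.0, 218.0]]
239 [[587.0, -30.0, 226.0], [587.0, -16.0, 226.0], [587.0, -1.0, 226.0]]
245 [[590.0, -30.0, 228.0], [589.0, -16.0, 230.0], [589.0, -1.0, 229.0]]
251 [[594.0, -30.0, 227.0], [593.0, -16.0, 229.0], [593.0, -1.0, 228.0]]
257 [[597.0, -30.0, 228.0], [596.0, -16.0, 230.0], [596.0, -1.0, 230.0]]
263 [[600.0, -30.0, 229.0], [600.0, -16.0, 229.0], [600.0, -1.0, 228.0]]
269 [[604.0, -30.0, 229.0], [604.0, -16.0, 228.0], [604.0, -1.0, 229.0]]
275 [[608.0, -30.0, 228.0], [607.0, -16.0, 230.0], [608.0, -0.0, 228.0]]
281 [[612.0, -30.0, 228.0], [612.0, -16.0, 228.0], [611.0, -0.0, 229.0]]
287 [[615.0, -30.0, 228.0], [615.0, -16.0, 229.0], [615.0, -0.0, 229.0]]
293 [[620.0, -31.0, 227.0], [619.0, -16.0, 228.0], [619.0, 0.0, 228.0]]
299 [[624.0, -31.0, 228.0], [624.0, -16.0, 228.0], [624.0, 0.0, 228.0]]
```

```bash
python3 -m creep '[[1,[-0.12,0.8,-0.12],[0,-0.5,0]],[1,[0,0.8,0],[0,0,0]],[1,[0,0.6,0],[0,0,0]],[1,[0,0.3,0],[0,0,0]],[1,[0,0.2,0],[0,0,0]],[1,[0,0.2,0],[0,0,0]],[1,[0,0.2,0],[0,0,0]],[1,[0,0.2,0],[0,0,0]],[1,[0,0,0],[0,0,0]]]'
```

```text
clock: 5.45
position: [0.604, -0.0183, 0.1842]
eef_rot: [[-0.019, -0.0, -1.0], [1.0, 0.0, -0.019], [0.0, -1.0, 0.0]]
ft_force: [-0.2, 0.5, -2.3]
gripper_width: 0.634
```

```bash
python3 -m creep '[[1,[0,0.15,0.04],[0,0,0]],[1,[0,0.15,0],[0,0,0]],[1,[0,0.15,0],[0,0,0]],[1,[0,0.15,0],[0,0,0]],[1,[0,0,0],[0,0,0]]]'
```

```text
clock: 5.87
position: [0.6038, -0.0183, 0.1782]
eef_rot: [[-0.019, 0.0, -1.0], [1.0, 0.0, -0.019], [0.0, -1.0, -0.0]]
ft_force: [0.2, -0.9, -3.2]
gripper_width: 0.636
```

```bash
python3 -m creep '[[1,[0,0.2,0],[0,0,0]],[1,[0,0.3,0],[0,0,0]],[1,[0,0.4,0],[0,0,0]],[1,[0,0.4,0],[0,0,0]],[1,[0,0.2,0],[0,0,0]],[1,[0,0.15,0],[0,0,0]],[1,[0,0.1,0],[0,0,0]],[1,[0,0,0],[0,0,0]]]'
```

```text
clock: 6.53
position: [0.6037, -0.0183, 0.1607]
eef_rot: [[-0.019, -0.0, -1.0], [1.0, 0.0, -0.019], [0.0, -1.0, 0.0]]
ft_force: [0.6, 0.0, -2.5]
gripper_width: 0.639
```

```bash
python3 -m creep '[[1,[0,0.1,0],[0,0,0]],[1,[0,0.1,0],[0,0,0]],[-0.4,[0,0,0],[0,0,0]],[-0.4,[0,0,0],[0,0,0]],[-0.4,[0,0,0],[0,0,0]],[-0.4,[0,-1,0],[0,0,0]],[-0.4,[0,-2,0],[0,0,0]],[-0.4,[0,-2,0],[0,0,0]],[1,[0,-2,-0.42],[0,0,0]],[1,[0,0,0],[0,0,0]],[1,[0,0,0],[0,0,0]],[1,[0,0,0],[0,0,0]],[1,[0,0,0],[0,0,0]],[1,[0,0,0],[0,0,0]],[1,[0,0,0],[0,0,0]]]'
python3 - <<'E'
from bench import robot
from h import *
s=robot.observe();c=robot.capture("wrist");cv2.imwrite("pics/w3.png",c["color"][120:360,150:620])
W=wpts(c,s);print(s["position"],s["gripper_width"],s["ft_force"])
for nm,x,y,lo,hi in (("flat",.608,-.018,.16,.18),("full",.592,.2145,.14,.16)):
    q=W[(W[...,2]>lo)&(W[...,2]<hi)&(np.hypot(W[...,0]-x,W[...,1]-y)<.045)]
    print(nm,len(q),np.median(q[:,2]),rect(q[:,:2]))
go(s,.608,-.018,.196)
E
```

```text
clock: 7.78
position: [0.6071, -0.0181, 0.2275]
eef_rot: [[-0.019, -0.003, -1.0], [1.0, 0.0, -0.019], [0.001, -1.0, 0.003]]
ft_force: [-1.1, -0.7, -0.2]
gripper_width: 0.24
[ 0.60711439 -0.01812978  0.22749242] 0.24033814034593218 [-1.10400872 -0.71533278 -0.20634466]
flat 3609 0.17057208787597433 c=(606.5,-16.8) short=40.2 long=60.8 shortdir=1.1deg
full 1792 0.15249864270699232 c=(592.3,217.4) short=40.4 long=62.3 shortdir=-13.2deg
shift cm (before turn) [ 0.01  3.15 -0.1 ] heading 91.07 tilt [0.03 0.15]
```

View pics/w3.png

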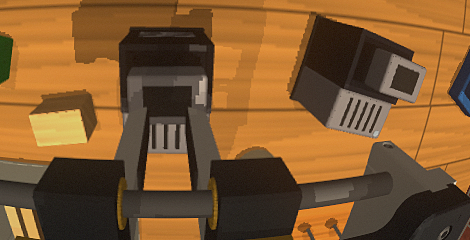

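The pack stands on the raised sled (top at 170.6 mm, square in the slot). Now I'll finish closing the fingers and come down to just above it.

```bash
python3 -m creep '[[1,[0.06,0.5,0],[0,0,0]],[1,[0,1,0],[0,0,0]],[1,[0,1,0],[0,0,0]],[1,[0,0.5,0],[0,0,0]],[1,[0,0.2,0],[0,0,0]],[1,[0,0,0],[0,0,0]],[1,[0,0,0],[0,0,0]]]'
```

```text
clock: 8.42
position: [0.608, -0.0177, 0.1967]
eef_rot: [[-0.019, -0.0, -1.0], [1.0, 0.0, -0.019], [0.0, -1.0, 0.0]]
ft_force: [0.1, 0.1, 0.1]
gripper_width: 0.005
```

```bash
python3 -m creep '[[1,[0,0.15,0],[0,0,0]],[1,[0,0.15,0],[0,0,0]],[1,[0,0.15,0],[0,0,0]],[1,[0,0.15,0],[0,0,0]],[1,[0,0.15,0],[0,0,0]],[1,[0,0.15,0],[0,0,0]],[1,[0,0,0],[0,0,0]]]'; python3 -m creep '[[1,[0,0.15,0],[0,0,0]],[1,[0,0.15,0],[0,0,0]],[1,[0,0.15,0],[0,0,0]],[1,[0,0.15,0],[0,0,0]],[1,[0,0.15,0],[0,0,0]],[1,[0,0.15,0],[0,0,0]],[1,[0,0.15,0],[0,0,0]],[1,[0,0.15,0],[0,0,0]],[1,[0,0.15,0],[0,0,0]],[1,[0,0.15,0],[0,0,0]],[1,[0,0,0],[0,0,0]]]'
```

```text
clock: 9.0
position: [0.6082, -0.0177, 0.1881]
eef_rot: [[-0.019, 0.001, -1.0], [1.0, -0.0, -0.019], [-0.0, -1.0, -0.001]]
ft_force: [0.0, 0.1, 2.5]
gripper_width: 0.005
clock: 9.92
position: [0.608, -0.0177, 0.1726]
eef_rot: [[-0.019, 0.0, -1.0], [1.0, 0.0, -0.019], [0.0, -1.0, -0.0]]
ft_force: [0.6, -0.4, 2.9]
gripper_width: 0.003
```

```bash
python3 -m creep '[[1,[0,0.15,0],[0,0,0]],[1,[0,0.15,0],[0,0,0]],[1,[0,0.15,0],[0,0,0]],[1,[0,0.15,0],[0,0,0]],[1,[0,0.15,0],[0,0,0]],[1,[0,0.15,0],[0,0,0]],[1,[0,0,0],[0,0,0]]]'
```

```text
clock: 10.5
position: [0.608, -0.0177, 0.1636]
eef_rot: [[-0.019, 0.0, -1.0], [1.0, 0.0, -0.019], [0.0, -1.0, -0.0]]
ft_force: [0.8, -0.2, 3.1]
gripper_width: 0.006
```

```bash
python3 -m creep '[[1,[0,0.07,0],[0,0,0]],[1,[0,0,0],[0,0,0]]]'
```

```text
clock: 10.67
position: [0.608, -0.0177, 0.1632]
eef_rot: [[-0.019, 0.0, -1.0], [1.0, -0.0, -0.019], [-0.0, -1.0, -0.0]]
ft_force: [0.4, -0.4, 3.8]
gripper_width: 0.006
```

```bash
python3 -m creep '[[1,[0,0.1,0],[0,0,0]],[1,[0,0.1,0],[0,0,0]],[1,[0,0,0],[0,0,0]]]'
```

```text
clock: 10.92
position: [0.608, -0.0177, 0.1611]
eef_rot: [[-0.019, 0.0, -1.0], [1.0, 0.0, -0.019], [0.0, -1.0, -0.0]]
ft_force: [1.5, 0.2, 2.9]
gripper_width: 0.004
```

```bash
python3 -m creep '[[1,[0,0.08,0],[0,0,0]],[1,[0,0,0],[0,0,0]]]'
```

```text
clock: 11.08
position: [0.608, -0.0177, 0.1603]
eef_rot: [[-0.019, 0.0, -1.0], [1.0, -0.0, -0.019], [-0.0, -1.0, -0.0]]
ft_force: [1.4, -0.0, 4.1]
gripper_width: 0.004
```

```bash
python3 -m creep '[[1,[0,0.08,0],[0,0,0]],[1,[0,0,0],[0,0,0]]]'
```

```text
clock: 11.25
position: [0.608, -0.0177, 0.1596]
eef_rot: [[-0.019, 0.0, -1.0], [1.0, 0.0, -0.019], [0.0, -1.0, -0.0]]
ft_force: [1.6, 0.2, 3.9]
gripper_width: 0.001
```

```bash
python3 -m creep '[[1,[0,0.08,0],[0,0,0]],[1,[0,0,0],[0,0,0]]]'
```

```text
clock: 11.42
position: [0.608, -0.0177, 0.1588]
eef_rot: [[-0.019, 0.0, -1.0], [1.0, -0.0, -0.019], [-0.0, -1.0, -0.0]]
ft_force: [1.6, 0.0, 3.3]
gripper_width: 0.004
```

```bash
python3 -m creep '[[1,[0,0.08,0],[0,0,0]],[1,[0,0,0],[0,0,0]]]'
```

```text
clock: 11.58
position: [0.608, -0.0177, 0.158]
eef_rot: [[-0.019, 0.0, -1.0], [1.0, -0.0, -0.019], [-0.0, -1.0, -0.0]]
ft_force: [1.4, 0.5, 4.2]
gripper_width: 0.003
```

```bash
python3 -m creep '[[1,[0,0.08,0],[0,0,0]],[1,[0,0,0],[0,0,0]]]'
```

```text
clock: 11.75
position: [0.608, -0.0177, 0.1571]
eef_rot: [[-0.019, 0.0, -1.0], [1.0, 0.0, -0.019], [0.0, -1.0, -0.0]]
ft_force: [1.2, -0.3, 4.7]
gripper_width: 0.005
```

```bash
python3 -m creep '[[1,[0,0.08,0],[0,0,0]],[1,[0,0,0],[0,0,0]]]'
```

```text
clock: 11.92
position: [0.608, -0.0177, 0.1564]
eef_rot: [[-0.019, 0.0, -1.0], [1.0, -0.0, -0.019], [-0.0, -1.0, -0.0]]
ft_force: [1.6, -1.2, 4.4]
gripper_width: 0.004
```

```bash
python3 -m creep '[[1,[0,0.08,0],[0,0,0]],[1,[0,0,0],[0,0,0]]]'
```

```text
clock: 12.08
position: [0.608, -0.0177, 0.1556]
eef_rot: [[-0.019, 0.0, -1.0], [1.0, -0.0, -0.019], [-0.0, -1.0, -0.0]]
ft_force: [1.9, 0.0, 4.2]
gripper_width: 0.005
```

```bash
python3 -m creep '[[1,[0,0.08,0],[0,0,0]],[1,[0,0,0],[0,0,0]]]'
```

```text
clock: 12.25
position: [0.608, -0.0177, 0.1548]
eef_rot: [[-0.019, 0.0, -1.0], [1.0, -0.0, -0.019], [-0.0, -1.0, -0.0]]
ft_force: [1.6, 0.0, 3.4]
gripper_width: 0.005
```

```bash
python3 -m creep '[[1,[0,0.08,0],[0,0,0]],[1,[0,0,0],[0,0,0]]]'
```

```text
clock: 12.42
position: [0.608, -0.0177, 0.1539]
eef_rot: [[-0.019, 0.0, -1.0], [1.0, -0.0, -0.019], [-0.0, -1.0, -0.0]]
ft_force: [2.1, -0.5, 4.8]
gripper_width: 0.006
```

```bash
python3 -m creep '[[1,[0,0.08,0],[0,0,0]],[1,[0,0,0],[0,0,0]]]'
```

```text
clock: 12.58
position: [0.608, -0.0177, 0.1532]
eef_rot: [[-0.019, 0.0, -1.0], [1.0, -0.0, -0.019], [-0.0, -1.0, -0.0]]
ft_force: [0.5, 0.1, 3.3]
gripper_width: 0.006
```

```bash
python3 -m creep '[[1,[0,0.08,0],[0,0,0]],[1,[0,0,0],[0,0,0]]]'
```

```text
clock: 12.75
position: [0.608, -0.0177, 0.1524]
eef_rot: [[-0.019, 0.0, -1.0], [1.0, -0.0, -0.019], [-0.0, -1.0, -0.0]]
ft_force: [2.4, -0.5, 4.9]
gripper_width: 0.005
```

```bash
python3 -m creep '[[1,[0,0.08,0],[0,0,0]],[1,[0,0,0],[0,0,0]]]'
```

```text
clock: 12.92
position: [0.608, -0.0177, 0.1516]
eef_rot: [[-0.019, 0.0, -1.0], [1.0, -0.0, -0.019], [-0.0, -1.0, -0.0]]
ft_force: [2.4, -0.1, 5.2]
gripper_width: 0.007
```

```bash
python3 -m creep '[[1,[0,0.08,0],[0,0,0]],[1,[0,0,0],[0,0,0]]]'
```

```text
clock: 13.08
position: [0.608, -0.0177, 0.1508]
eef_rot: [[-0.019, 0.0, -1.0], [1.0, -0.0, -0.019], [-0.0, -1.0, -0.0]]
ft_force: [0.9, -0.2, 4.1]
gripper_width: 0.004
```

```bash
python3 -m creep '[[1,[0,0.08,0],[0,0,0]],[1,[0,0,0],[0,0,0]]]'
```

```text
clock: 13.25
position: [0.608, -0.0177, 0.15]
eef_rot: [[-0.019, 0.0, -1.0], [1.0, -0.0, -0.019], [-0.0, -1.0, -0.0]]
ft_force: [1.1, -0.2, 4.9]
gripper_width: 0.004
```

```bash
python3 -m creep '[[1,[0,0.08,0],[0,0,0]],[1,[0,0,0],[0,0,0]]]'
```

```text
clock: 13.42
position: [0.608, -0.0177, 0.1493]
eef_rot: [[-0.019, 0.0, -1.0], [1.0, -0.0, -0.019], [-0.0, -1.0, -0.0]]
ft_force: [2.5, -0.3, 4.3]
gripper_width: 0.003
```

```bash
python3 -m creep '[[1,[0,0.08,0],[0,0,0]],[1,[0,0,0],[0,0,0]]]'
```

```text
clock: 13.58
position: [0.608, -0.0176, 0.1484]
eef_rot: [[-0.019, 0.0, -1.0], [1.0, -0.0, -0.019], [-0.0, -1.0, -0.0]]
ft_force: [2.5, -0.2, 5.4]
gripper_width: 0.008
```

```bash
python3 -m creep '[[1,[0,0.08,0],[0,0,0]],[1,[0,0,0],[0,0,0]]]'
```

```text
clock: 13.75
position: [0.608, -0.0177, 0.1477]
eef_rot: [[-0.019, 0.0, -1.0], [1.0, -0.0, -0.019], [-0.0, -1.0, -0.0]]
ft_force: [1.0, -0.7, 4.4]
gripper_width: 0.003
```

```bash
python3 -m creep '[[1,[0,0.08,0],[0,0,0]],[1,[0,0,0],[0,0,0]]]'
```

```text
clock: 13.92
position: [0.608, -0.0177, 0.1469]
eef_rot: [[-0.019, 0.0, -1.0], [1.0, -0.0, -0.019], [-0.0, -1.0, -0.0]]
ft_force: [1.3, 0.0, 5.1]
gripper_width: 0.004
```

```bash
python3 -m creep '[[1,[0,0.08,0],[0,0,0]],[1,[0,0,0],[0,0,0]]]'
```

```text
clock: 14.08
position: [0.608, -0.0178, 0.1465]
eef_rot: [[-0.019, 0.0, -1.0], [1.0, -0.0, -0.019], [-0.0, -1.0, -0.0]]
ft_force: [0.7, 0.3, 6.9]
gripper_width: 0.007
```

```bash
python3 -m creep '[[1,[0,0.04,0],[0,0,0]],[1,[0,0,0],[0,0,0]]]'
```

```text
clock: 14.25
position: [0.6081, -0.0178, 0.1465]
eef_rot: [[-0.019, 0.0, -1.0], [1.0, -0.0, -0.019], [-0.0, -1.0, -0.0]]
ft_force: [0.6, -0.8, 7.7]
gripper_width: 0.006
```

```bash
python3 -m creep '[[1,[0,0.06,0],[0,0,0]],[1,[0,0,0],[0,0,0]]]'
```

```text
clock: 14.42
position: [0.6081, -0.0178, 0.1463]
eef_rot: [[-0.019, 0.0, -1.0], [1.0, -0.0, -0.019], [-0.0, -1.0, -0.0]]
ft_force: [-1.2, 0.4, 10.5]
gripper_width: 0.006
```

Buffer felt at 10.5 N, about 46 mm deep. Letting go and checking the catch.

```bash
python3 -m creep '[[1,[0,-0.5,0],[0,0,0]],[1,[0,-1,0],[0,0,0]],[1,[0,-1.5,0],[0,0,0]],[1,[0,-2,0],[0,0,0]],[1,[0,-2,0],[0,0,0]],[1,[0,-1,0],[0,0,0]],[1,[0,0,0],[0,0,0]],[1,[0,0,0],[0,0,0]]]'
python3 - <<'E'
from bench import robot
from h import *
s=robot.observe();c=robot.capture("wrist");cv2.imwrite("pics/w4.png",c["color"][120:360,150:620])
W=wpts(c,s);print(s["position"],s["gripper_width"],s["ft_force"])
for nm,x,y,lo,hi in (("flat",.608,-.018,.125,.18),("full",.592,.216,.14,.16)):
    q=W[(W[...,2]>lo)&(W[...,2]<hi)&(np.hypot(W[...,0]-x,W[...,1]-y)<.045)]
    print(nm,len(q),np.percentile(q[:,2],[10,50,90]),rect(q[:,:2]))
go(s,.592,.216,s["position"][2],77)
E
```

```text
clock: 15.08
position: [0.6075, -0.0176, 0.2246]
eef_rot: [[-0.019, -0.001, -1.0], [1.0, 0.0, -0.019], [0.0, -1.0, 0.001]]
ft_force: [0.2, -0.0, -1.4]
gripper_width: 0.005
[ 0.6074723  -0.01757629  0.22462907] 0.005441240387274791 [ 0.15424227 -0.01736107 -1.39465227]
flat 3468 [0.1405943  0.14266033 0.14365658] c=(606.5,-17.2) short=40.2 long=60.0 shortdir=2.7deg
full 1827 [0.14668694 0.15246389 0.15352606] c=(592.1,216.8) short=40.3 long=61.5 shortdir=-13.4deg
shift cm (before turn) [23.38  0.    1.11] heading 91.07 tilt [0.01 0.05]
turn about tool y 14.07
```

The flat pack is caught: its top is at 142.7 mm, down from 170. Now over to the full charger.

```bash
python3 -m creep '[[1,[3,0,0.2],[0,0,0]],[1,[4,0,0.2],[0,0,0]],[1,[4,0,0.2],[0,0,0]],[1,[4,0,0.2],[0,0,0]],[1,[4,0,0.2],[0,0,0]],[1,[3,0,0.1],[0,0,0]],[1,[1.4,0,0],[0,0,0]],[1,[0,0,0],[0,7,0]],[1,[0,0,0],[0,7,0]],[1,[0,0,0],[0,0,0]],[1,[0,0,0],[0,0,0]]]'
python3 - <<'E'
from bench import robot
from h import *
s=robot.observe();c=robot.capture("wrist")
W=wpts(c,s);print(s["position"],s["gripper_width"],s["ft_force"])
q=W[(W[...,2]>.14)&(W[...,2]<.16)&(np.hypot(W[...,0]-.592,W[...,1]-.216)<.045)]
print(len(q),np.percentile(q[:,2],[10,50,90]),rect(q[:,:2]))
q=W[(W[...,2]>.125)&(W[...,2]<.18)&(np.hypot(W[...,0]-.608,W[...,1]+.018)<.045)];print("flat",np.median(q[:,2]))
go(s,.592,.216,.178,77)
E
```

```text
clock: 16.05
position: [0.592, 0.2153, 0.2236]
eef_rot: [[0.221, -0.002, -0.975], [0.975, -0.001, 0.221], [-0.002, -1.0, 0.002]]
ft_force: [0.3, -0.3, 0.1]
gripper_width: 0.009
[0.59201063 0.21527452 0.22361863] 0.008605680086009338 [ 0.33210417 -0.25435373  0.09724427]
3496 [0.15066078 0.15270781 0.15364558] c=(591.2,218.2) short=39.8 long=60.6 shortdir=-12.7deg
flat 0.14185034480200948
shift cm (before turn) [0.08 4.56 0.01] heading 77.22 tilt [-0.09  0.13]
turn about tool y 0.22
```

```bash
python3 -m creep '[[1,[0.15,1,0],[0,0,0]],[1,[0,1.5,0],[0,0,0]],[1,[0,1.2,0],[0,0,0]],[1,[0,0.5,0],[0,0,0]],[1,[0,0.2,0],[0,0,0]],[1,[0,0,0],[0,0,0]],[1,[0,0,0],[0,0,0]]]'
```

```text
clock: 16.68
position: [0.5932, 0.2175, 0.1814]
eef_rot: [[0.224, 0.001, -0.975], [0.975, 0.0, 0.224], [0.0, -1.0, -0.001]]
ft_force: [0.6, 0.2, 0.3]
gripper_width: 0.003
```

```bash
python3 -m creep '[[1,[0,0.15,0],[0,0,0]],[1,[0,0.15,0],[0,0,0]],[1,[0,0.15,0],[0,0,0]],[1,[0,0.15,0],[0,0,0]],[1,[0,0.15,0],[0,0,0]],[1,[0,0.15,0],[0,0,0]],[1,[0,0,0],[0,0,0]]]'
```

```text
clock: 17.27
position: [0.5929, 0.2176, 0.1723]
eef_rot: [[0.224, 0.0, -0.975], [0.975, 0.0, 0.224], [0.0, -1.0, -0.0]]
ft_force: [-1.5, 0.5, 3.7]
gripper_width: 0.005
```

```bash
python3 -m creep '[[1,[0,0.15,0],[0,0,0]],[1,[0,0.15,0],[0,0,0]],[1,[0,0.15,0],[0,0,0]],[1,[0,0.15,0],[0,0,0]],[1,[0,0.15,0],[0,0,0]],[1,[0,0.15,0],[0,0,0]],[1,[0,0,0],[0,0,0]]]'
```

```text
clock: 17.85
position: [0.5929, 0.2176, 0.1626]
eef_rot: [[0.224, -0.0, -0.975], [0.975, 0.0, 0.224], [0.0, -1.0, 0.0]]
ft_force: [-0.8, 0.5, 3.2]
gripper_width: 0.005
```

```bash
python3 -m creep '[[1,[0,0.08,0],[0,0,0]],[1,[0,0.08,0],[0,0,0]],[1,[0,0,0],[0,0,0]]]'
```

```text
clock: 18.1
position: [0.5929, 0.2176, 0.1613]
eef_rot: [[0.224, -0.0, -0.975], [0.975, 0.0, 0.224], [0.0, -1.0, 0.0]]
ft_force: [-1.6, -0.5, 3.1]
gripper_width: 0.004
```

```bash
python3 -m creep '[[1,[0,0.08,0],[0,0,0]],[1,[0,0,0],[0,0,0]]]'
```

```text
clock: 18.27
position: [0.5929, 0.2176, 0.1606]
eef_rot: [[0.224, 0.0, -0.975], [0.975, 0.0, 0.224], [0.0, -1.0, -0.0]]
ft_force: [-1.5, -0.2, 3.5]
gripper_width: 0.006
```

```bash
python3 -m creep '[[1,[0,0.08,0],[0,0,0]],[1,[0,0,0],[0,0,0]]]'
```

```text
clock: 18.43
position: [0.5929, 0.2176, 0.1598]
eef_rot: [[0.224, -0.0, -0.975], [0.975, 0.0, 0.224], [0.0, -1.0, 0.0]]
ft_force: [-0.7, -0.1, 4.0]
gripper_width: 0.007
```

```bash
python3 -m creep '[[1,[0,0.08,0],[0,0,0]],[1,[0,0,0],[0,0,0]]]'
```

```text
clock: 18.6
position: [0.5929, 0.2176, 0.159]
eef_rot: [[0.224, 0.0, -0.975], [0.975, 0.0, 0.224], [0.0, -1.0, -0.0]]
ft_force: [-1.5, 0.2, 4.4]
gripper_width: 0.006
```

```bash
python3 -m creep '[[1,[0,0.08,0],[0,0,0]],[1,[0,0,0],[0,0,0]]]'
```

```text
clock: 18.77
position: [0.5929, 0.2175, 0.1581]
eef_rot: [[0.224, -0.0, -0.975], [0.975, 0.0, 0.224], [0.0, -1.0, 0.0]]
ft_force: [-1.1, -0.7, 2.6]
gripper_width: 0.002
```

```bash
python3 -m creep '[[1,[0,0.08,0],[0,0,0]],[1,[0,0,0],[0,0,0]]]'
```

```text
clock: 18.93
position: [0.5929, 0.2176, 0.1573]
eef_rot: [[0.224, -0.0, -0.975], [0.975, 0.0, 0.224], [0.0, -1.0, 0.0]]
ft_force: [-0.6, 0.5, 3.4]
gripper_width: 0.003
```

```bash
python3 -m creep '[[1,[0,0.08,0],[0,0,0]],[1,[0,0,0],[0,0,0]]]'
```

```text
clock: 19.1
position: [0.593, 0.2176, 0.157]
eef_rot: [[0.224, 0.0, -0.975], [0.975, -0.0, 0.224], [0.0, -1.0, -0.0]]
ft_force: [-1.9, 0.3, 5.6]
gripper_width: 0.004
```

```bash
python3 -m creep '[[1,[0,0.06,0],[0,0,0]],[1,[0,0,0],[0,0,0]]]'
```

```text
clock: 19.27
position: [0.5931, 0.2175, 0.1568]
eef_rot: [[0.224, 0.0, -0.975], [0.975, -0.0, 0.224], [0.0, -1.0, -0.0]]
ft_force: [-2.0, 0.3, 6.2]
gripper_width: 0.005
```

```bash
python3 -m creep '[[1,[0,0.08,0],[0,0,0]],[1,[0,0,0],[0,0,0]]]'
```

```text
clock: 19.43
position: [0.5933, 0.2175, 0.1566]
eef_rot: [[0.224, 0.001, -0.975], [0.975, -0.0, 0.224], [0.0, -1.0, -0.001]]
ft_force: [-2.1, -0.5, 9.3]
gripper_width: 0.004
```

Buffer felt (9.3 N). Letting go and backing away upward.

```bash
python3 -m creep '[[1,[0,-0.4,0],[0,0,0]],[1,[0,-0.5,0],[0,0,0]],[1,[0,-0.5,0],[0,0,0]],[1,[0,-0.5,0],[0,0,0]],[1,[0,-0.5,0],[0,0,0]],[1,[0,-0.6,0],[0,0,0]],[1,[0,-1,0],[0,0,0]],[1,[0,-2,0],[0,0,0]],[1,[0,-3,0],[0,0,0]],[1,[0,-2,0],[0,0,0]],[1,[0,0,2],[0,0,0]],[1,[0,0,4],[0,0,0]],[1,[0,0,4],[0,0,0]],[1,[0,0,4],[0,0,0]],[1,[0,0,2],[0,0,0]],[1,[0,0,0],[0,0,0]]]'
python3 - <<'E'
from bench import robot
from h import *
s=robot.observe();print(s["position"],s["ft_force"])
c=robot.capture("top");W=pts(c);cv2.imwrite("pics/topend.png",cv2.resize(c["color"][60:320,150:500],None,fx=2,fy=2))
for nm,x,y in (("flat",.607,-.018),("full",.592,.216)):
    q=W[(W[...,2]>.125)&(W[...,2]<.19)&(np.hypot(W[...,0]-x,W[...,1]-y)<.045)]
    print(nm,len(q),np.percentile(q[:,2],[10,50,90]),rect(q[:,:2]))
E
```

```text
clock: 20.77
position: [0.4333, 0.2543, 0.2661]
eef_rot: [[0.221, -0.001, -0.975], [0.975, 0.001, 0.221], [0.0, -1.0, 0.001]]
ft_force: [1.4, -0.1, 0.1]
gripper_width: 0.004
[0.43326846 0.25432423 0.26610279] [ 1.43877545 -0.14120856  0.13191468]
flat 484 [0.13895498 0.14128063 0.14357043] c=(607.1,-18.6) short=40.3 long=59.5 shortdir=1.4deg
full 603 [0.14956017 0.16873848 0.17110617] c=(591.7,215.9) short=40.0 long=61.0 shortdir=-13.2deg
```

View pics/topend.png

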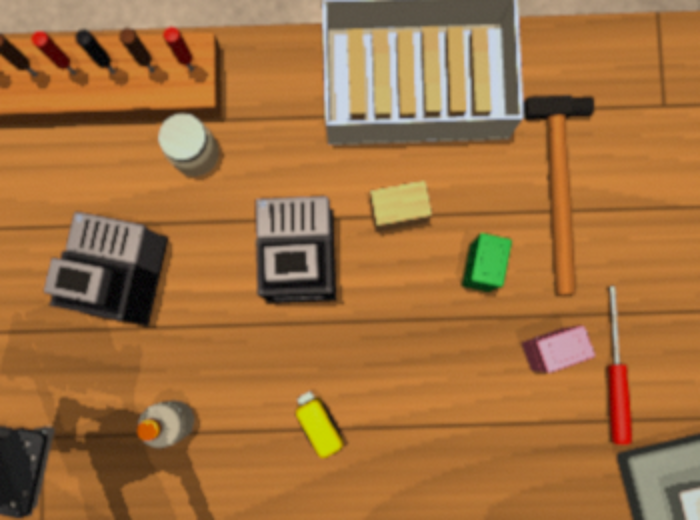

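The end view shows both packs seated in their chargers: the flat one down at (291,262), the full one popped up at (80,282). The bystanders and look-alikes are where they were. Handing in.

```bash
python3 -c "
from bench import robot
print(robot.close_job())"
```

```text
the job is handed in; nothing more can be done
None
```

The flat pack is now caught down in the charger that was empty, and the charged pack stands popped up in the other. I handed the job in at about 21 s of the 64 s allowed.

- **Flat pack:** I put it on the raised sled (top at 170.6 mm) and pressed it with closed fingers. The buffer came at about 46 mm depth with a peak reading of 10.5 N. After I let go, the wrist camera put its top at 142.7 mm, and the last top-camera check put it at 141.3 mm, so the catch is holding.
- **Charged pack:** I pressed it to the buffer, with a peak reading of 9.3 N, and let go. Its top rose from about 152 mm to about 169 mm; the popped-up height is 170 mm.
- **Forces:** Readings came only at the end of each move, and the highest was 10.5 N. I advanced in steps of 0.8 mm or less near the trip depth to stay under 18 N.
- **Other things:** In the last picture the bystanders and the green and pink look-alikes looked unmoved, and the arm was clear of everything. I judged this by eye and did not measure their positions again.

No check failed. The cameras differed by 1 to 3 mm on positions and pack heights, about what the calibration allows.

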